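# Line up the casting flasks by size

## Robot

A 6-joint arm with a two-finger parallel gripper is mounted at the origin on the work surface. World frame = base frame: x ahead of the robot, y to its left, z up, the work surface at z = 0. Lengths are in mm, angles in rad, forces in N, time in s.
With the tool pointing down it reaches from about 275 to 1000 mm from the base axis. Payload 8.4 kg.
Tool frame: the origin (TCP) lies between the finger pads; the fingertips stand 22 mm ahead of it and the grasp point (between the pads) lies 3 mm ahead of it (r.nose_length is the distance from the TCP to the fingertips, in mm); z points along the fingers, y is the direction in which the jaws open and shut (so a half turn about z gives the same grasp; the last joint's range is limited). The gripper opens to 85 mm and grips with 20 to 120 N. Pads are 22 mm wide; open, the fingers measure 114 mm over their backs; the gripper's body (76 mm by 85 mm) begins 54 mm behind the grasp point. The pads swing forward as they close: fully open they stand 13 mm farther back than shut.
Start: joints at [1.134, 0.353, 1.633, -0, 1.155, -0.002], TCP at [263.267, 566.85, 253.281] pointing down, gripper open.
Joint ranges: [-2.63, 2.63], [-0.92, 2.1], [0.06, 2.66], [-1.3, 4.44], [0, 2.69], [-3.02, 3.02]. Speed limits (rad/s): [2.22, 2.22, 2.79, 3.14, 3.14, 3.14].

## Interface

Orientations are given as [roll, pitch, yaw] about the fixed x, y, z axes, in that order (R = Rz(yaw) Ry(pitch) Rx(roll)).
In Python, from rig import r, viewer, order gives the robot as it stands.
- The arm moves only by the shell command python3 -m inch 'ROWS' [FORCE]. ROWS is JSON, a list of rows, each a list of 7 numbers: the opening, from 0 (shut) to 1 (fully open), then the shift along the tool's x, y, z in mm, then the turn, a rotation vector about the tool's x, y, z in degrees. A call has 1 to 8 rows; each row shifts and turns the pose as measured when the row begins, along the tool's axes as they then stand; what a row does not reach is not made up. A row lasts 1/10 s, in which the tool goes at most 50 mm and 8.59 degrees, less where a joint would pass 70% of its speed; a pose out of reach is approached as far as the arm can. A call is refused whole if a number of a shift passes 50 or a number of a turn 8.59, either way. A call with a gripper value outside its range is refused whole. The fingers move at their own pace and stop on an object; FORCE is the grip in N (left out, the last holds). Time passes only in rows, so rows that do not move let the fingers close. It gives the time, the measured TCP pose, the force and the opening at its end, in the units of the state.
- r.sense(): the state, without advancing time (a new reading comes with each control period).
- viewer.grab_frame(name): name is "scene" or "top" or "wrist"; returns the picture (400x640x3 uint8, red, green, blue); there is no depth.
- viewer.camera_params(name): a dict with "intrinsics" (3x3 intrinsics, pixels), "distortion" ([k1, k2, p1, p2, k3] as OpenCV has them; the pictures are not rectified), "pose" (4x4, takes a point from camera to world coordinates); the wrist camera has in their place "T_tool_cam" (4x4, takes a point from camera to tool coordinates, whose origin is the TCP and whose axes are the flange's). Camera axes: x right, y up, looking along -z (the intrinsics and any distortion apply to the point x, -y, -z); pixel columns grow to the right and rows downward; lengths in mm; the calibration is good to about 2 mm. A picture is of the moment at which its call begins: read the wrist's pose just before it. camera_params takes no time and is no camera call.
- order.sign_off(): hands the job in, once; it reports no verdict.
The state is a dict: "clock": time; "qpos": joint angles; "qvel": joint speeds; "joint_efforts": joint torques, N m; "eef_pos": TCP position; "tcp_rot": TCP orientation; "contact_force": force on the tool from outside, world axes, zero at the start; "wrist_torque": the same for the moment, N m; "opening": opening from 0.0 (shut) to 1.0 (fully open).
Only numpy, scipy, OpenCV 4.12 (cv2) and the standard library are available. Lean on these libraries where they do the work, as an engineer would, in place of code of your own. Each camera call takes 0.05 s, during which the arm holds its last target.

## Task

Get the four plaster-filled casting flasks ready for the burn-out kiln: stand them in order of size in the row on the board, one centred on each terracotta tile, the smallest on the tile next to the anvil and the largest at the far end. Keep the flasks upright all the time; do not tip any of them over.

Things in the scene. Friction and masses are not known exactly. Their poses are not given: they have to be found in the camera images.
- flask_a: The smallest of four loose casting flasks: an upright plain steel cylinder dotted with plaster-filled holes, solid, closed and filled flush with white plaster on top. Diameter 34 mm, height 46 mm, under 0.65 kg. Origin: centre of its underside, z up along its axis. At the start it stands upright on the bench, beyond the board as seen from the robot; the four flasks' places are shuffled.
- flask_b: The second smallest of four loose casting flasks: an upright plain steel cylinder dotted with plaster-filled holes, solid, closed and filled flush with white plaster on top. Diameter 42 mm, height 58 mm, under 0.65 kg. Origin: centre of its underside, z up along its axis. At the start it stands upright on the bench, beyond the board as seen from the robot; the four flasks' places are shuffled.
- flask_c: The second largest of four loose casting flasks: an upright plain steel cylinder dotted with plaster-filled holes, solid, closed and filled flush with white plaster on top. Diameter 50 mm, height 70 mm, under 0.65 kg. Origin: centre of its underside, z up along its axis. At the start it stands upright on the bench, beyond the board as seen from the robot; the four flasks' places are shuffled.
- flask_d: The largest of four loose casting flasks: an upright plain steel cylinder dotted with plaster-filled holes, solid, closed and filled flush with white plaster on top. Diameter 58 mm, height 82 mm, under 0.65 kg. Origin: centre of its underside, z up along its axis. At the start it stands upright on the bench, beyond the board as seen from the robot; the four flasks' places are shuffled.
- tile_1: One of four identical fixed square terracotta tiles, 70 x 70 x 6 mm, in a row on the board, about 85 mm apart centre to centre, edges along and across the row. Origin: centre of its underside, 12 mm above the bench; its level top is 18 mm above the bench. z up. Which numbered tile is where in the row is shuffled: judge its place by its distance from the anvil.
- tile_2: One of four identical fixed square terracotta tiles, 70 x 70 x 6 mm, in a row on the board, about 85 mm apart centre to centre, edges along and across the row. Origin: centre of its underside, 12 mm above the bench; its level top is 18 mm above the bench. z up. Which numbered tile is where in the row is shuffled: judge its place by its distance from the anvil.
- tile_3: One of four identical fixed square terracotta tiles, 70 x 70 x 6 mm, in a row on the board, about 85 mm apart centre to centre, edges along and across the row. Origin: centre of its underside, 12 mm above the bench; its level top is 18 mm above the bench. z up. Which numbered tile is where in the row is shuffled: judge its place by its distance from the anvil.
- tile_4: One of four identical fixed square terracotta tiles, 70 x 70 x 6 mm, in a row on the board, about 85 mm apart centre to centre, edges along and across the row. Origin: centre of its underside, 12 mm above the bench; its level top is 18 mm above the bench. z up. Which numbered tile is where in the row is shuffled: judge its place by its distance from the anvil.
- anvil: Small fixed steel bench anvil with a horn, about 115 x 40 mm and 50 mm high, standing on one end of the board, in line with the row, its length across it; about 98 mm from the centre of the nearest tile. It may be at either end. Origin: centre of its underside (12 mm above the bench), z up.
- board: Fixed flat plywood board, 95 mm wide (its x), 530 mm long (its y), 12 mm thick, carrying the row of tiles along its y, the anvil at one end and at the other a fixed round black tin (62 mm across, 26 mm high). Origin: centre of its underside, on the bench. Beyond the board two finger rings (6 mm high) and tweezers (7 mm high) lie among the flasks.

How it is judged (in metres and radians):
At the end, for the whole second after the job is handed in: Counting the tiles from the anvil, the first carries the smallest flask (34 mm across), then the 42 mm, the 50 mm and the 58 mm flask; each stands upright (within about 5 degrees) flat on its tile, its axis within 12 mm of the tile's centre, released and at rest (((horizontal distance between flask_a and tile_1 below 0.012 m and horizontal distance between tile_1 and anvil between 0.06 and 0.14 m) or (horizontal distance between flask_a and tile_2 below 0.012 m and horizontal distance between tile_2 and anvil between 0.06 and 0.14 m) or (horizontal distance between flask_a and tile_3 below 0.012 m and horizontal distance between tile_3 and anvil between 0.06 and 0.14 m) or (horizontal distance between flask_a and tile_4 below 0.012 m and horizontal distance between tile_4 and anvil between 0.06 and 0.14 m)) and height (world z) of flask_a between 0.0145 and 0.0215 m and angle between each of flask_a, flask_b, flask_c, flask_d's own z axis and vertical below 0.08 rad and linear speed of each of flask_a, flask_b, flask_c, flask_d below 0.02 m/s and angular speed of each of flask_a, flask_b, flask_c, flask_d below 0.2 rad/s and contact force between each of flask_a, flask_b, flask_c, flask_d and the fingers below 0.2 N and ((horizontal distance between flask_b and tile_1 below 0.012 m and horizontal distance between tile_1 and anvil between 0.14 and 0.225 m) or (horizontal distance between flask_b and tile_2 below 0.012 m and horizontal distance between tile_2 and anvil between 0.14 and 0.225 m) or (horizontal distance between flask_b and tile_3 below 0.012 m and horizontal distance between tile_3 and anvil between 0.14 and 0.225 m) or (horizontal distance between flask_b and tile_4 below 0.012 m and horizontal distance between tile_4 and anvil between 0.14 and 0.225 m)) and height (world z) of flask_b between 0.0145 and 0.0215 m and ((horizontal distance between flask_c and tile_1 below 0.012 m and horizontal distance between tile_1 and anvil between 0.225 and 0.31 m) or (horizontal distance between flask_c and tile_2 below 0.012 m and horizontal distance between tile_2 and anvil between 0.225 and 0.31 m) or (horizontal distance between flask_c and tile_3 below 0.012 m and horizontal distance between tile_3 and anvil between 0.225 and 0.31 m) or (horizontal distance between flask_c and tile_4 below 0.012 m and horizontal distance between tile_4 and anvil between 0.225 and 0.31 m)) and height (world z) of flask_c between 0.0145 and 0.0215 m and ((horizontal distance between flask_d and tile_1 below 0.012 m and horizontal distance between tile_1 and anvil between 0.31 and 0.4 m) or (horizontal distance between flask_d and tile_2 below 0.012 m and horizontal distance between tile_2 and anvil between 0.31 and 0.4 m) or (horizontal distance between flask_d and tile_3 below 0.012 m and horizontal distance between tile_3 and anvil between 0.31 and 0.4 m) or (horizontal distance between flask_d and tile_4 below 0.012 m and horizontal distance between tile_4 and anvil between 0.31 and 0.4 m)) and height (world z) of flask_d between 0.0145 and 0.0215 m); the robot touches nothing.
It fails at once if a flask is tipped by more than about 30 degrees (angle between any of flask_a, flask_b, flask_c, flask_d's own z axis and vertical above 0.52 rad).
It also fails if it takes over 101 s, if anything falls off the work surface, if the arm or the gripper's body presses on something with over 40 N, if the wrist force passes 120 N, or if a joint passes its speed limit or range.

## Working session

There is one attempt and no reset: what is moved stays moved. The work goes in short steps, Python scripts to look and compute and a shell command to move; the robot and the scene stay as the last step left them, time stands still between calls to the robot, and variables do not carry over. Pictures are saved under pics/ and viewed, and the job is handed in when it is done.

```bash
ls; mkdir -p pics; python3 - <<'E'
from rig import r, viewer, order
import cv2,json
for n in ("scene","top","wrist"):
    im=viewer.grab_frame(n); cv2.imwrite(f"pics/{n}0.png",im[:,:,::-1])
    print(n,viewer.camera_params(n))
print(r.sense(), r.nose_length)
E
```

```text
pics
scene {'intrinsics': array([[408.77807316,   0.        , 315.81663938],
       [  0.        , 408.77807316, 201.989539  ],
       [  0.        ,   0.        ,   1.        ]]), 'distortion': array([-0.00298671,  0.        ,  0.        ,  0.        ,  0.        ]), 'pose': array([[-8.08416963e-01, -4.71083966e-01,  3.52904959e-01,
         8.35415637e+02],
       [ 5.88575975e-01, -6.40495721e-01,  4.93298645e-01,
         4.33357288e+02],
       [-6.35096621e-03,  6.06502373e-01,  7.95056310e-01,
         6.84299775e+02],
       [ 0.00000000e+00,  0.00000000e+00,  0.00000000e+00,
         1.00000000e+00]])}
top {'intrinsics': array([[511.13700618,   0.        , 321.2301783 ],
       [  0.        , 511.13700618, 201.50743705],
       [  0.        ,   0.        ,   1.        ]]), 'distortion': array([-0.10021578,  0.        ,  0.        ,  0.        ,  0.        ]), 'pose': array([[-2.39778641e-02,  9.97653125e-01, -6.41350422e-02,
         4.89493622e+02],
       [-9.99672839e-01, -2.33561528e-02,  1.04261360e-02,
         1.32148362e+01],
       [ 8.90371929e-03,  6.43640563e-02,
[... 726 characters left out ...]
      1.00000000e+00]])}
{'clock': 0.15, 'qpos': array([ 1.13362000e+00,  3.53520480e-01,  1.63396526e+00, -1.12960309e-05,
        1.15518514e+00, -2.41356988e-03]), 'qvel': array([-0.00025555, -0.0018269 , -0.00195354, -0.0006076 , -0.00165575,
        0.00159619]), 'joint_efforts': array([-1.31769275e-04, -6.05636358e+01, -3.42340922e+01, -1.16063097e-04,
        6.03780267e-03, -2.39095996e-06]), 'eef_pos': array([263.11436697, 566.54452959, 252.71365709]), 'tcp_rot': array([-3.14051440e+00,  7.72706503e-06,  2.70683447e+00]), 'contact_force': array([-0.65622062,  0.82980069,  0.09739927]), 'wrist_torque': array([-0.05910432,  0.00751   ,  0.04500325]), 'opening': 1.001028027115882} 22.0
```

View pics/top0.png

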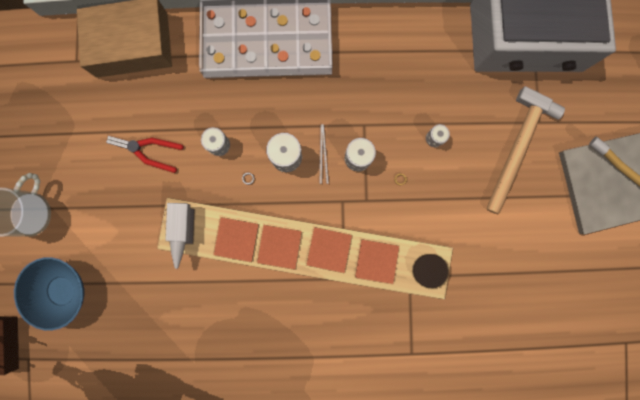

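View pics/scene0.png

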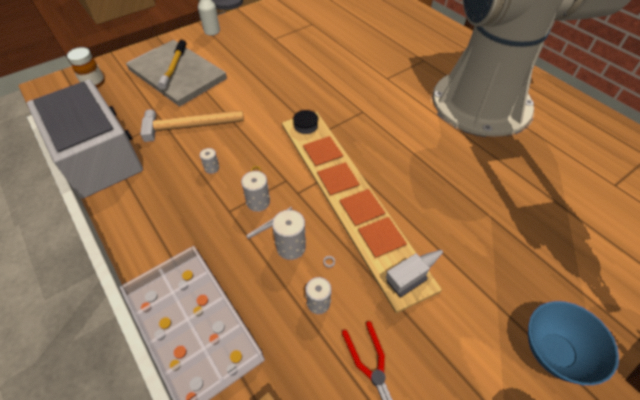

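The top view shows, left to right, flasks with dark centre dots at about (213,139), (284,150), (361,153) and (440,134). The anvil is at (178,230), and the tiles follow to its right at about (237,241), (280,247), (329,250) and (378,262). I'll enlarge it for exact positions.

```bash
python3 - <<'E'
import cv2
im=cv2.imread("pics/top0.png")
cv2.imwrite("pics/c1.png",cv2.resize(im[115:180,190:330],None,fx=5.5,fy=5.5,interpolation=cv2.INTER_CUBIC))
cv2.imwrite("pics/c2.png",cv2.resize(im[115:180,330:470],None,fx=5.5,fy=5.5,interpolation=cv2.INTER_CUBIC))
cv2.imwrite("pics/c3.png",cv2.resize(im[210:290,205:405],None,fx=4,fy=4,interpolation=cv2.INTER_CUBIC))
E
```

```text
(no output)
```

View pics/c1.png

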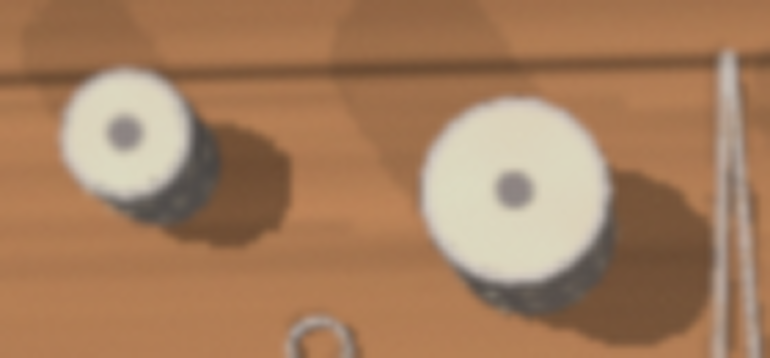

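View pics/c2.png

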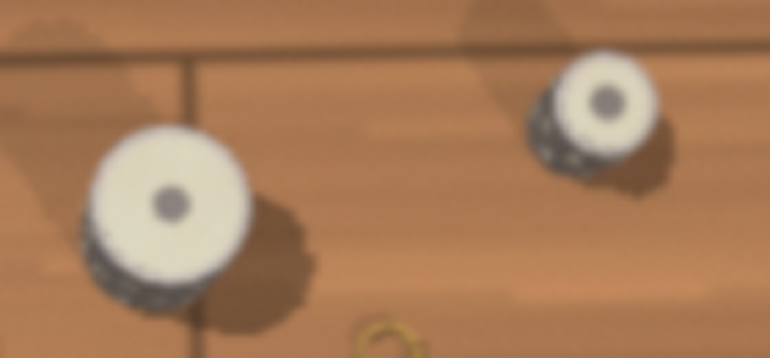

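View pics/c3.png

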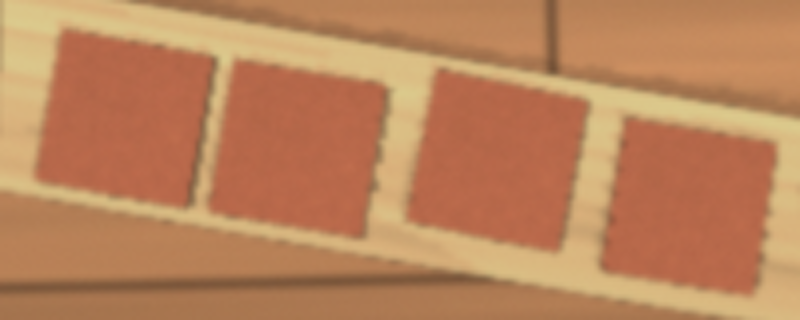

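```bash
cat > h.py <<'E'
import numpy as np, cv2
from rig import r, viewer, order
from scipy.spatial.transform import Rotation as R
def ray(name,uv,s=None):
    p=viewer.camera_params(name)
    uv=np.array(uv,float).reshape(-1,1,2)
    n=cv2.undistortPoints(uv,p["intrinsics"],p["distortion"]).reshape(-1,2)
    d=np.c_[n[:,0],-n[:,1],-np.ones(len(n))]
    T=p.get("pose")
    if T is None:
        W=np.eye(4);W[:3,:3]=R.from_euler('xyz',s["tcp_rot"]).as_matrix();W[:3,3]=s["eef_pos"];T=W@p["T_tool_cam"]
    return T[:3,3],d@T[:3,:3].T
def onz(name,uv,z,s=None):
    o,d=ray(name,uv,s); return o+d*((z-o[2])/d[:,2])[:,None]
def toworld(t):
    s=r.sense();return s["eef_pos"]+R.from_euler('xyz',s["tcp_rot"]).apply(t)
def plan(x,y,z,jaw=None):
    "shift in tool axes and turn to reach x,y,z with jaw dir angle (deg) "
    s=r.sense();M=R.from_euler('xyz',s["tcp_rot"])
    sh=M.inv().apply(np.array([x,y,z])-s["eef_pos"])
    ax=M.as_matrix(); cur=np.degrees(np.arctan2(ax[1,1],ax[0,1]))
    out=[ "shift",np.round(sh,1)]
    if jaw is not None:
        d=(jaw-cur+90)%180-90; out+=["jaw now",round(cur,1),"tool-z turn",round(-d,1)]
    print(*out,"q6",np.round(s["qpos"],2),"pos",np.round(s["eef_pos"],1))
E
python3 - <<'E'
from h import *
def f(c,x,y,s): return (np.array(c)+.5)/s-.5+[x,y]
for n,c,x0,z in (("B",(126,132),190,58),("D",(516,190),190,82),("C",(170,204),330,70),("A",(606,105),330,46)):
    print(n,onz("top",f(c,x0,115,5.5),z).round(1))
T=[[(62,28),(217,55),(190,207),(36,180)],[(233,60),(388,86),(364,237),(210,210)],[(437,68),(588,100),(560,250),(408,218)],[(622,116),(776,143),(752,295),(601,269)]]
for t in T:
    w=onz("top",f(t,205,210,4),18)
    print(w.mean(0).round(1),[round(float(np.linalg.norm(w[i]-w[i-1])),1) for i in range(4)],np.degrees(np.arctan2(*(w[1]-w[0])[[1,0]])).round(1))
s=r.sense();M=R.from_euler('xyz',s["tcp_rot"]).as_matrix();print(M.round(2))
E
```

```text
B [[660.1 190.7  58. ]]
D [[634.3  65.9  82. ]]
C [[628.9 -65.1  70. ]]
A [[ 662.4 -209.4   46. ]]
[484.7 157.8  18. ] [69.1, 71.0, 69.0, 70.4] -101.1
[469.2  80.6  18. ] [67.8, 70.5, 68.2, 69.9] -100.8
[462.3  -8.6  18. ] [68.2, 69.2, 68.1, 69.4] -103.3
[439.3 -93.   18. ] [69.0, 70.4, 68.8, 68.7] -101.4
[[-0.91  0.42 -0.  ]
 [ 0.42  0.91 -0.  ]
 [-0.   -0.   -1.  ]]
```

View pics/wrist0.png

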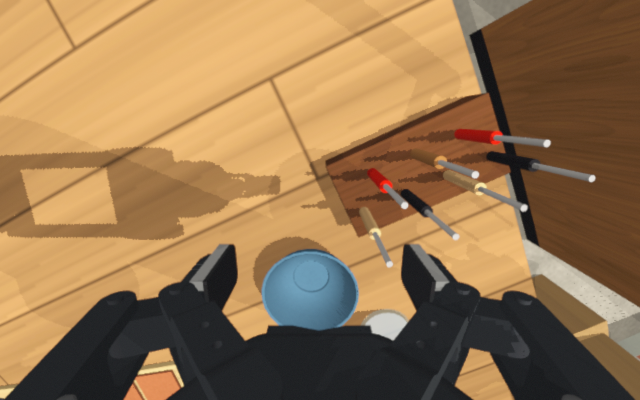

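Sizes confirmed: left to right the flasks are B, D, C and A. I'll turn the jaws to lie across the row (about −11°), then travel.

```bash
python3 -m inch '[[1,0,0,0,0,0,8.5],[1,0,0,0,0,0,8.5],[1,0,0,0,0,0,8.5],[1,0,0,0,0,0,8.5],[1,0,0,0,0,0,8.5],[1,0,0,0,0,0,8.5],[1,0,0,0,0,0,8.5],[1,0,0,0,0,0,8.5]]' 40; python3 - <<'E'
from h import *
plan(634.3,65.9,160,-11.3)
E
```

```text
clock: 0.95
eef_pos: [262.4, 565.0, 250.0]
tcp_rot: [-3.139, 0.006, 1.503]
contact_force: [-0.4, -0.6, -0.0]
opening: 0.999
shift [-472.3  405.    91.8] jaw now -3.9 tool-z turn 7.4 q6 [1.13 0.36 1.64 0.   1.16 1.2 ] pos [262.4 565.  250. ]
```

```bash
python3 -m inch '[[1,0,0,0,0,0,7.4],[1,-50,40,0,0,0,0],[1,-50,40,0,0,0,0],[1,-50,40,0,0,0,0],[1,-50,40,0,0,0,0],[1,-50,40,0,0,0,0],[1,-50,40,0,0,0,0],[1,-50,40,0,0,0,0]]'; python3 - <<'E'
from h import *
plan(634.3,65.9,160,-11.3)
E
```

```text
clock: 1.75
eef_pos: [420.5, 250.6, 249.5]
tcp_rot: [-3.139, 0.006, 1.37]
contact_force: [0.7, 1.0, -1.1]
opening: 0.999
shift [-137.9  246.5   89.8] jaw now -11.5 tool-z turn -0.2 q6 [ 0.54  0.15  1.92 -0.    1.08  0.74] pos [420.5 250.6 249.5]
```

```bash
python3 -m inch '[[1,-20,35,10,0,0,0],[1,-20,35,10,0,0,0],[1,-20,35,10,0,0,0],[1,-20,35,10,0,0,0],[1,-20,35,10,0,0,0],[1,-20,35,10,0,0,0],[1,-15,35,10,0,0,0],[1,0,0,0,0,0,0]]'; python3 - <<'E'
from h import *
plan(634.3,65.9,160,-11.3)
s=r.sense();im=viewer.grab_frame("wrist");cv2.imwrite("pics/w1.png",im[:,:,::-1])
o=r.sense(); print(s["tcp_rot"],s["eef_pos"])
np.savez("w1.npz",**s)
E
```

```text
clock: 2.55
eef_pos: [642.0, 53.9, 176.9]
tcp_rot: [-3.141, 0.005, 1.365]
contact_force: [0.5, 0.4, -1.5]
opening: 1.003
shift [ 10.2 -10.   16.8] jaw now -11.8 tool-z turn -0.5 q6 [ 0.08  0.46  1.65 -0.01  1.03  0.29] pos [642.   53.9 176.9]
[-3.14109025  0.0049325   1.36470238] [641.99083111  53.93517327 176.88621377]
```

View pics/w1.png

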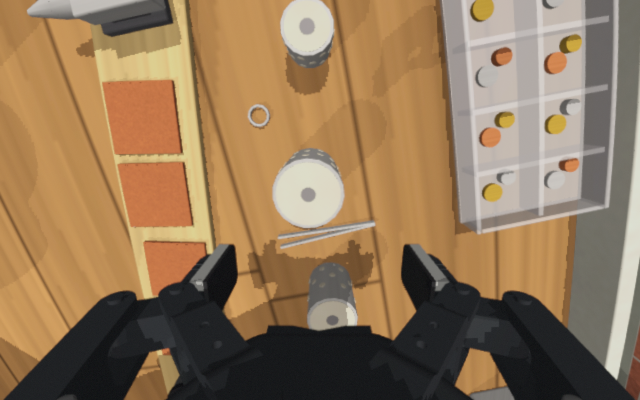

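The wrist view shows D's top centred at (308,194), B's at (307,25) and C's at (332,320), with tiles on the left. I'll check these against the top-camera positions.

```bash
python3 - <<'E'
from h import *
s=dict(np.load("w1.npz"))
print(onz("wrist",[(308,194)],82,s),onz("wrist",[(307,25)],58,s),onz("wrist",[(332,320)],70,s))
print(onz("wrist",[((105+174+181+113)/4,(82+80+152+156)/4)],18,s),onz("wrist",[((118+184+192+127)/4,(166+159+225+229)/4)],18,s))
p=viewer.camera_params("scene")
print(onz("scene",[(209,153)],46),onz("scene",[(255,179)],70),onz("scene",[(289,221)],82),onz("scene",[(319,288)],58))
E
```

```text
[[635.78416816  68.85715169  82.        ]] [[661.66521012 194.38035524  58.        ]] [[630.00240593 -63.68148093  70.        ]]
[[487.96407941 161.90671977  18.        ]] [[471.73117001  84.98992918  18.        ]]
[[ 659.98277302 -207.79558252   46.        ]] [[625.97325689 -65.27322285  70.        ]] [[631.95556374  65.81689416  82.        ]] [[658.89651106 193.12957828  58.        ]]
```

Agreement is within about 3 mm. Centring over D now.

```bash
python3 -m inch '[[1,10,-10,20,0,0,0],[1,3,0,20,0,0,0],[1,0,0,0,0,0,0]]'; python3 - <<'E'
from h import *
plan(634.8,66.5,44,-11.3)
E
```

```text
clock: 2.9
eef_pos: [630.9, 71.2, 136.7]
tcp_rot: [-3.138, 0.004, 1.364]
contact_force: [-0.7, -0.4, 0.5]
opening: 1.0
shift [-3.4  5.1 92.7] jaw now -11.8 tool-z turn -0.5 q6 [ 0.11  0.49  1.7  -0.    0.95  0.32] pos [630.9  71.2 136.7]
```

```bash
python3 -m inch '[[1,-3,4,5,0,0,0],[1,0,0,25,0,0,0],[1,0,0,0,0,0,0]]'; python3 - <<'E'
from h import *
plan(634.8,66.5,44,-11.3)
E
```

```text
clock: 3.2
eef_pos: [634.1, 68.6, 108.9]
tcp_rot: [-3.14, 0.004, 1.366]
contact_force: [-0.7, 0.4, -0.3]
opening: 1.0
shift [-1.6  1.2 64.9] jaw now -11.7 tool-z turn -0.4 q6 [ 0.11  0.53  1.71 -0.    0.9   0.31] pos [634.1  68.6 108.9]
```

```bash
python3 -m inch '[[1,-1,1,20,0,0,0],[1,0,0,20,0,0,0],[1,0,0,20,0,0,0],[1,0,0,0,0,0,0]]'; python3 - <<'E'
from h import *
plan(634.8,66.5,44,-11.3)
s=r.sense();im=viewer.grab_frame("wrist");cv2.imwrite("pics/w2.png",im[:,:,::-1])
E
```

```text
clock: 3.6
eef_pos: [638.5, 67.5, 54.2]
tcp_rot: [3.136, 0.001, 1.367]
contact_force: [-0.1, 0.2, -0.7]
opening: 0.999
shift [-1.7 -3.5 10.2] jaw now -11.7 tool-z turn -0.4 q6 [ 0.1   0.61  1.73 -0.    0.8   0.31] pos [638.5  67.5  54.2]
```

View pics/w2.png

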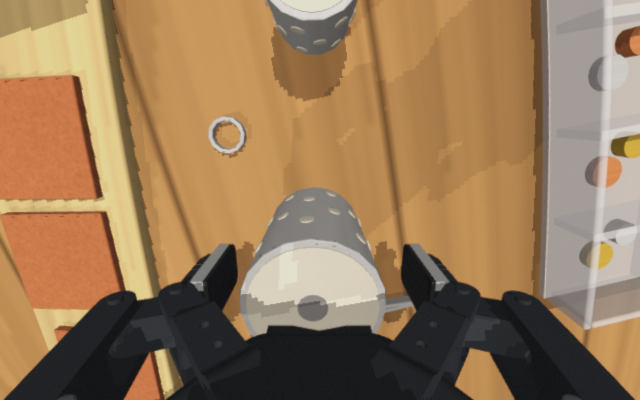

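D sits between the open pads, slightly left at (313,308) against the pad mid at (319). I'll shift −3.5 in tool y and close.

```bash
python3 -m inch '[[1,-1,-3,9,0,0,0],[1,0,0,0,0,0,0],[0,0,0,0,0,0,0],[0,0,0,0,0,0,0],[0,0,0,0,0,0,0],[0,0,0,0,0,0,0],[0,0,0,0,0,0,0]]' 60; python3 - <<'E'
from h import *
plan(634.8,66.5,44,-11.3)
E
```

```text
clock: 4.35
eef_pos: [638.3, 67.6, 51.5]
tcp_rot: [3.129, -0.001, 1.367]
contact_force: [0.3, -0.1, -1.9]
opening: 0.669
shift [-1.8 -3.3  7.4] jaw now -11.7 tool-z turn -0.4 q6 [ 0.1   0.61  1.73 -0.    0.78  0.31] pos [638.3  67.6  51.5]
```

```bash
python3 -m inch '[[0,0,0,-10,0,0,0],[0,0,0,-20,0,0,0],[0,0,0,-25,0,0,0],[0,0,0,-25,0,0,0],[0,0,0,0,0,0,0]]'; python3 - <<'E'
from h import *
plan(440.3,-93,120,-11.3)
im=viewer.grab_frame("wrist");cv2.imwrite("pics/w3.png",im[:,:,::-1])
E
```

```text
clock: 4.85
eef_pos: [635.3, 67.4, 133.2]
tcp_rot: [3.134, 0.001, 1.367]
contact_force: [1.1, 0.2, -4.8]
opening: 0.666
shift [-196.5 -158.6   12.2] jaw now -11.7 tool-z turn -0.4 q6 [ 0.1   0.5   1.7  -0.    0.93  0.31] pos [635.3  67.4 133.2]
```

View pics/w3.png

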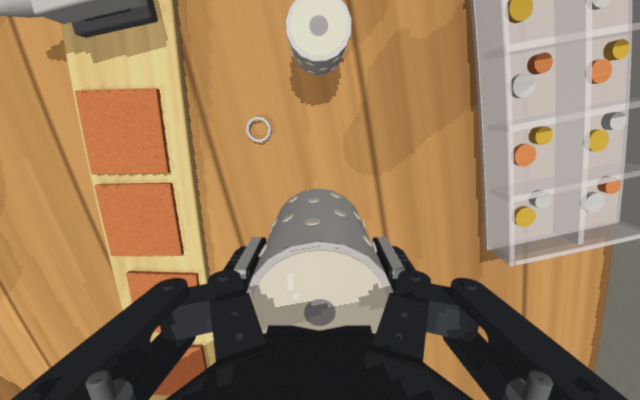

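```bash
python3 -m inch '[[0,0,-35,0,0,0,0],[0,0,-40,0,0,0,0],[0,-25,-35,0,0,0,0],[0,-40,-25,0,0,0,0],[0,-45,-10,0,0,0,0],[0,-40,0,0,0,0,0],[0,-20,0,0,0,0,0],[0,0,0,0,0,0,0]]'; python3 - <<'E'
from h import *
plan(440.3,-92,120,-11.3)
E
```

```text
clock: 5.7
eef_pos: [444.2, -72.1, 120.9]
tcp_rot: [-3.135, 0.003, 1.371]
contact_force: [0.2, 0.3, -5.4]
opening: 0.671
shift [-20.2   0.2   0.9] jaw now -11.5 tool-z turn -0.2 q6 [-0.16  0.28  2.11 -0.    0.77  0.04] pos [444.2 -72.1 120.9]
```

```bash
python3 -m inch '[[0,-18,0,0,0,0,0],[0,-1,0,15,0,0,0],[0,0,0,15,0,0,0],[0,0,0,0,0,0,0]]'; python3 - <<'E'
from h import *
plan(440.3,-92,70,-11.3)
s=r.sense(); print(s["tcp_rot"],s["contact_force"])
im=viewer.grab_frame("wrist");cv2.imwrite("pics/w4.png",im[:,:,::-1])
im=viewer.grab_frame("top");cv2.imwrite("pics/t4.png",cv2.resize(im[200:300,200:460,::-1],None,fx=3,fy=3))
E
```

```text
clock: 6.1
eef_pos: [438.5, -90.4, 87.4]
tcp_rot: [-3.131, 0.002, 1.368]
contact_force: [-0.0, 0.4, -5.2]
opening: 0.664
shift [-1.2  2.3 17.4] jaw now -11.6 tool-z turn -0.3 q6 [-0.21  0.34  2.13 -0.    0.69  0.  ] pos [438.5 -90.4  87.4]
[-3.13130237e+00  2.16250578e-03  1.36826108e+00] [-0.0314901   0.41590287 -5.2136467 ]
```

View pics/w4.png

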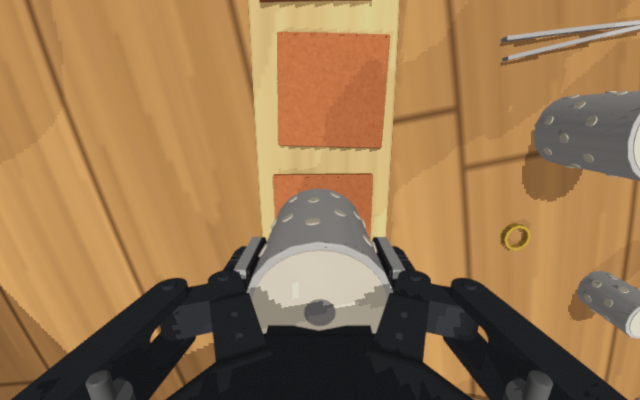

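View pics/t4.png

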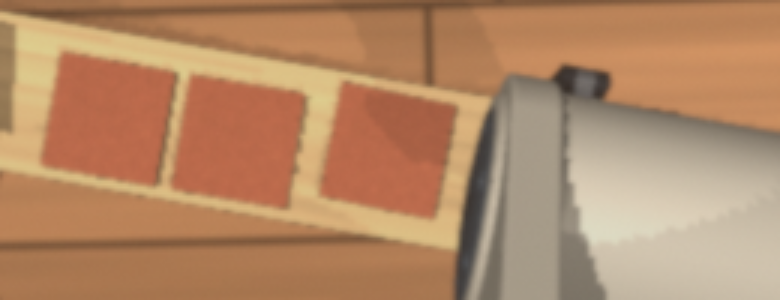

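D is held over the fourth tile. The visible near edge of tile 4 runs from (274,175) to (372,174), and tile 3's corners are at (278,32), (389,36), (382,149), (278,147). I'll refine tile 4's position from these.

```bash
python3 - <<'E'
from h import *
s=r.sense()
w=onz("wrist",[(274,175),(372,174)],18,s);print(w.mean(0))
a=np.radians(-101.4);print("T4",w.mean(0)[:2]+35*np.array([np.cos(a),np.sin(a)]))
print("T3",onz("wrist",[(278,32),(389,36),(382,149),(278,147)],18,s).mean(0))
print("flask D held",onz("wrist",[(320,312)],18+82+17.4,s))
E
```

```text
[448.16360569 -57.53907977  18.        ]
T4 [441.24559877 -91.84857088]
T3 [464.34470699  -6.23874388  18.        ]
flask D held [[439.43608634 -92.05426961 117.4       ]]
```

```bash
python3 -m inch '[[0,0,2,4,-1.2,0,0],[0,0,0,6,0,0,0],[0,0,0,0,0,0,0]]'; python3 - <<'E'
from h import *
plan(440.3,-92,70,-11.3)
s=r.sense(); print(s["tcp_rot"],s["contact_force"])
E
```

```text
clock: 6.5
eef_pos: [442.8, -90.1, 79.6]
tcp_rot: [3.127, 0.002, 1.37]
contact_force: [-1.0, -1.2, -5.5]
opening: 0.663
shift [-2.4 -2.2  9.6] jaw now -11.5 tool-z turn -0.2 q6 [-0.2   0.35  2.14 -0.    0.64  0.  ] pos [442.8 -90.1  79.6]
[3.12709031e+00 2.00339130e-03 1.36999798e+00] [-1.01651622 -1.1594522  -5.49498013]
```

```bash
python3 -m inch '[[0,-1,-2,3,0,0,0],[0,0,0,3,0,0,0],[0,0,0,0,0,0,0]]';python3 -m inch '[[0,0,0,3,0,0,0],[0,0,0,0,0,0,0]]'; python3 - <<'E'
from h import *
plan(440.3,-92,70,-11.3)
s=r.sense(); print(s["tcp_rot"],s["contact_force"])
E
```

```text
clock: 6.8
eef_pos: [441.1, -90.5, 73.7]
tcp_rot: [3.127, 0.002, 1.371]
contact_force: [-0.1, -0.2, -5.6]
opening: 0.665
clock: 7.0
eef_pos: [441.2, -90.5, 70.6]
tcp_rot: [3.127, 0.002, 1.37]
contact_force: [-0.6, 1.6, -5.3]
opening: 0.661
shift [-1.6 -0.6  0.6] jaw now -11.5 tool-z turn -0.2 q6 [-0.2   0.36  2.15 -0.    0.62 -0.  ] pos [441.2 -90.5  70.6]
[3.12682460e+00 1.98649343e-03 1.37042892e+00] [-0.63847801  1.59332639 -5.30850496]
```

```bash
python3 -m inch '[[0,0,0,1.5,0,0,0],[0,0,0,0,0,0,0]]'; python3 -m inch '[[0,0,0,1,0,0,0],[0,0,0,0,0,0,0]]'
```

```text
clock: 7.2
eef_pos: [441.5, -90.7, 69.5]
tcp_rot: [3.127, 0.002, 1.37]
contact_force: [-2.1, 0.7, -2.4]
opening: 0.665
clock: 7.4
eef_pos: [441.7, -90.8, 69.7]
tcp_rot: [3.127, 0.002, 1.37]
contact_force: [1.0, 0.2, -5.4]
opening: 0.666
```

```bash
python3 -m inch '[[0,0,0,2,0,0,0],[0,0,0,0,0,0,0]]'
```

```text
clock: 7.6
eef_pos: [442.1, -91.0, 69.8]
tcp_rot: [3.126, 0.002, 1.37]
contact_force: [0.4, 0.1, -5.6]
opening: 0.663
```

```bash
python3 -m inch '[[0,0,0,3,0,0,0]]'
```

```text
clock: 7.7
eef_pos: [442.7, -91.3, 69.1]
tcp_rot: [3.126, 0.002, 1.37]
contact_force: [-21.3, 2.8, 93.0]
opening: 0.664
```

That was firm contact, so D is seated. I'll ease off and release slowly.

```bash
python3 -m inch '[[0,0,0,0,0,0,0],[0,0,0,0,0,0,0]]'; python3 -m inch '[[0.75,0,0,0,0,0,0],[0.85,0,0,0,0,0,0],[1,0,0,0,0,0,0],[1,0,0,0,0,0,0]]';  python3 -m inch '[[1,0,0,-20,0,0,0],[1,0,0,-40,0,0,0],[1,0,0,-45,0,0,0],[1,0,0,0,0,0,0]]'; python3 - <<'E'
from h import *
plan(630,-64,150,-11.3)
s=r.sense()
im=viewer.grab_frame("wrist");cv2.imwrite("pics/w5.png",im[:,:,::-1])
np.savez("w5.npz",**s)
E
```

```text
clock: 7.9
eef_pos: [443.3, -91.5, 70.1]
tcp_rot: [3.124, 0.002, 1.37]
contact_force: [0.5, -0.5, -5.6]
opening: 0.669
clock: 8.3
eef_pos: [444.3, -91.7, 69.7]
tcp_rot: [3.122, 0.003, 1.37]
contact_force: [0.3, -0.4, -0.5]
opening: 1.0
clock: 8.7
eef_pos: [441.7, -90.9, 176.7]
tcp_rot: [3.126, 0.002, 1.37]
contact_force: [0.1, -0.0, -0.5]
opening: 1.002
shift [ 63.9 178.7  29.3] jaw now -11.5 tool-z turn -0.2 q6 [-0.2   0.17  2.08 -0.    0.88 -0.  ] pos [441.7 -90.9 176.7]
```

View pics/w5.png

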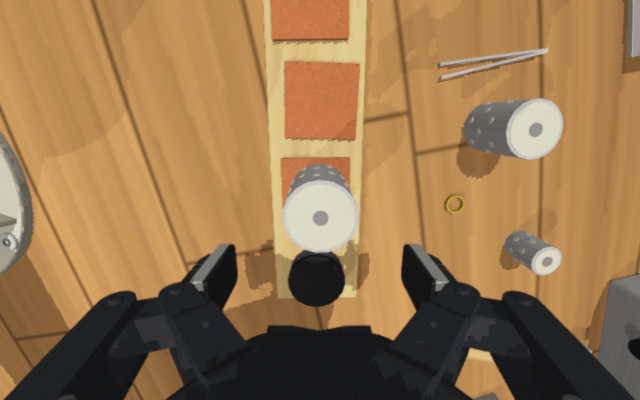

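D stands on tile 4, top centre at (320,218). C's top is at (536,130), A's at (547,262), and tile 3's corners are (285,61), (359,63), (356,140), (285,137).

```bash
python3 - <<'E'
from h import *
s=dict(np.load("w5.npz"))
print("D",onz("wrist",[(320,218)],100,s)); print("C",onz("wrist",[(536,130)],70,s)); print("A",onz("wrist",[(547,262)],46,s))
print("T3",onz("wrist",[(285,61),(359,63),(356,140),(285,137)],18,s).mean(0))
w=onz("wrist",[(282,158),(350,157)],18,s).mean(0)[:2];a=np.radians(-101.4);print("T4",w+35*np.array([np.cos(a),np.sin(a)]))
E
```

```text
D [[443.28880254 -91.43127132 100.        ]]
C [[631.68722023 -63.73953448  70.        ]]
A [[ 665.23412697 -208.93787267   46.        ]]
T3 [463.63956957  -5.61548129  18.        ]
T4 [440.95812078 -91.29967321]
```

D is within about 2.5 mm of tile 4's centre. Next is C.

```bash
python3 -m inch '[[1,10,40,0,0,0,0],[1,15,40,10,0,0,0],[1,15,40,10,0,0,0],[1,10,35,5,0,0,0],[1,5,10,0,0,0,0],[1,0,0,0,0,0,0]]'; python3 - <<'E'
from h import *
plan(631,-64,46,-11.3)
E
```

```text
clock: 9.35
eef_pos: [614.3, -68.2, 142.1]
tcp_rot: [3.138, 0.003, 1.369]
contact_force: [-1.6, -0.3, 0.5]
opening: 1.001
shift [ 7.8 15.2 96.1] jaw now -11.5 tool-z turn -0.2 q6 [-0.11  0.46  1.74 -0.    0.93  0.09] pos [614.3 -68.2 142.1]
```

```bash
python3 -m inch '[[1,7,14,5,0,0,0],[1,0,-1,25,0,0,0],[1,0,-1,25,0,0,0],[1,0,0,0,0,0,0]]'; python3 - <<'E'
from h import *
plan(631,-64,46,-11.3)
E
```

```text
clock: 9.75
eef_pos: [621.5, -64.2, 83.1]
tcp_rot: [-3.138, 0.004, 1.369]
contact_force: [-0.0, 0.5, -0.2]
opening: 1.001
shift [ 2.2  9.4 37.1] jaw now -11.5 tool-z turn -0.2 q6 [-0.1   0.55  1.75 -0.01  0.84  0.1 ] pos [621.5 -64.2  83.1]
```

```bash
python3 -m inch '[[1,2,9,0,0,0,0],[1,0,0,15,0,0,0],[1,0,0,15,0,0,0],[1,0,0,0,0,0,0]]'; python3 - <<'E'
from h import *
plan(631,-64,46,-11.3)
im=viewer.grab_frame("wrist");cv2.imwrite("pics/w6.png",im[:,:,::-1])
E
```

```text
clock: 10.15
eef_pos: [630.4, -64.8, 53.3]
tcp_rot: [-3.139, 0.004, 1.369]
contact_force: [-0.5, -0.3, 0.8]
opening: 0.998
shift [0.9 0.4 7.3] jaw now -11.6 tool-z turn -0.3 q6 [-0.1   0.6   1.74 -0.01  0.8   0.1 ] pos [630.4 -64.8  53.3]
```

View pics/w6.png

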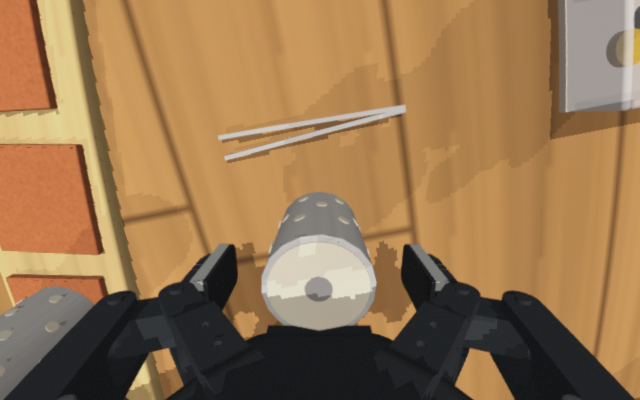

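C is centred between the pads, top at (318,289).

```bash
python3 -m inch '[[1,0,0,8,0,0,0],[1,0,0,0,0,0,0],[0,0,0,0,0,0,0],[0,0,0,0,0,0,0],[0,0,0,0,0,0,0],[0,0,0,0,0,0,0],[0,0,0,0,0,0,0],[0,0,0,0,0,0,0]]'; python3 - <<'E'
from h import *
plan(464,-7,46,-11.3)
E
```

```text
clock: 11.0
eef_pos: [631.2, -64.8, 46.8]
tcp_rot: [-3.141, 0.004, 1.369]
contact_force: [-0.3, -0.5, -0.8]
opening: 0.567
shift [  23.1 -175.4    0.8] jaw now -11.6 tool-z turn -0.3 q6 [-0.1   0.61  1.74 -0.01  0.79  0.1 ] pos [631.2 -64.8  46.8]
```

```bash
python3 -m inch '[[0,0,0,-10,0,0,0],[0,0,0,-20,0,0,0],[0,0,0,-25,0,0,0],[0,5,-30,-10,0,0,0],[0,5,-40,0,0,0,0],[0,5,-40,0,0,0,0],[0,5,-40,0,0,0,0],[0,0,0,0,0,0,0]]'; python3 - <<'E'
from h import *
plan(464,-7,70,-11.3)
s=r.sense(); print(s["tcp_rot"],s["contact_force"],s["opening"])
E
```

```text
clock: 11.8
eef_pos: [483.9, -13.9, 117.3]
tcp_rot: [3.14, 0.004, 1.368]
contact_force: [0.6, -0.4, -2.5]
opening: 0.573
shift [  2.9 -20.9  47.3] jaw now -11.6 tool-z turn -0.3 q6 [-0.03  0.32  2.04 -0.01  0.77  0.18] pos [483.9 -13.9 117.3]
[3.14044061 0.00388066 1.36759937] [ 0.61009095 -0.40778443 -2.49305712] 0.5733314541956313
```

```bash
python3 -m inch '[[0,2,-18,10,0,0,0],[0,0,0,20,0,0,0],[0,0,0,0,0,0,0]]'; python3 - <<'E'
from h import *
plan(464,-7,65,-11.3)
s=r.sense(); print(s["tcp_rot"],s["contact_force"],s["opening"])
im=viewer.grab_frame("wrist");cv2.imwrite("pics/w7.png",im[:,:,::-1])
E
```

```text
clock: 12.1
eef_pos: [467.2, -7.9, 89.8]
tcp_rot: [3.135, 0.003, 1.369]
contact_force: [-0.3, 0.2, -2.1]
opening: 0.574
shift [ 0.3 -3.5 24.7] jaw now -11.6 tool-z turn -0.3 q6 [-0.02  0.35  2.1  -0.01  0.69  0.19] pos [467.2  -7.9  89.8]
[3.13544395e+00 3.00326579e-03 1.36858700e+00] [-0.25621058  0.22836464 -2.09117379] 0.5740979518537482
```

View pics/w7.png

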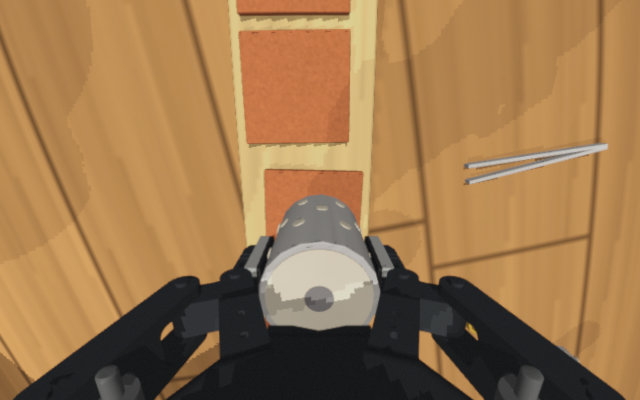

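C is over tile 3, whose near edge runs (266,170)–(362,171). It needs about −3 in tool y, then lowering.

```bash
python3 -m inch '[[0,0,-3,10,0.2,0,0],[0,0,0,8,0,0,0],[0,0,0,0,0,0,0]]'; python3 - <<'E'
from h import *
plan(464,-7,65,-11.3)
s=r.sense(); print(s["tcp_rot"],s["contact_force"],s["opening"])
E
```

```text
clock: 12.45
eef_pos: [466.9, -7.7, 73.2]
tcp_rot: [3.136, 0.002, 1.368]
contact_force: [0.4, -0.1, -2.7]
opening: 0.568
shift [ 0.1 -3.   8.2] jaw now -11.6 tool-z turn -0.3 q6 [-0.02  0.38  2.11 -0.01  0.65  0.19] pos [466.9  -7.7  73.2]
[3.13553274e+00 2.27482678e-03 1.36803939e+00] [ 0.44261101 -0.1222942  -2.665464  ] 0.5681001969522422
```

```bash
python3 -m inch '[[0,0,-3,2,0,0,0],[0,0,-1,2,0,0,0]]';python3 -m inch '[[0,0,0,2,0,0,0]]';python3 -m inch '[[0,0,0,1.5,0,0,0]]'
```

```text
clock: 12.65
eef_pos: [463.4, -7.0, 69.1]
tcp_rot: [3.135, 0.002, 1.368]
contact_force: [-0.7, 0.0, -2.7]
opening: 0.571
clock: 12.75
eef_pos: [463.3, -7.0, 67.0]
tcp_rot: [3.135, 0.002, 1.368]
contact_force: [0.0, 0.3, -2.6]
opening: 0.574
clock: 12.85
eef_pos: [463.4, -7.0, 65.5]
tcp_rot: [3.135, 0.002, 1.368]
contact_force: [-0.1, -0.7, -1.8]
opening: 0.574
```

```bash
python3 -m inch '[[0,0,0,0.7,0,0,0]]'; python3 -m inch '[[0,0,0,0.5,0,0,0]]'
```

```text
clock: 12.95
eef_pos: [463.4, -7.0, 64.8]
tcp_rot: [3.135, 0.002, 1.368]
contact_force: [-1.7, 1.0, 10.4]
opening: 0.573
clock: 13.05
eef_pos: [463.5, -6.9, 64.7]
tcp_rot: [3.135, 0.002, 1.368]
contact_force: [-3.5, -0.1, 14.5]
opening: 0.574
```

Contact made; releasing.

```bash
python3 -m inch '[[0,0,0,0,0,0,0],[0.65,0,0,0,0,0,0],[0.8,0,0,0,0,0,0],[1,0,0,0,0,0,0],[1,0,0,0,0,0,0]]';  python3 -m inch '[[1,0,0,-20,0,0,0],[1,0,0,-40,0,0,0],[1,0,0,-45,0,0,0],[1,0,0,0,0,0,0]]'; python3 - <<'E'
from h import *
plan(661,192.5,150,-11.3)
s=r.sense()
im=viewer.grab_frame("wrist");cv2.imwrite("pics/w8.png",im[:,:,::-1])
np.savez("w8.npz",**s)
E
```

```text
clock: 13.55
eef_pos: [464.7, -7.0, 65.5]
tcp_rot: [3.133, 0.002, 1.368]
contact_force: [-0.9, -0.4, 0.5]
opening: 1.001
clock: 13.95
eef_pos: [463.1, -6.6, 172.9]
tcp_rot: [3.136, 0.002, 1.368]
contact_force: [0.7, -0.2, -0.4]
opening: 0.998
shift [235.  153.5  23.2] jaw now -11.6 tool-z turn -0.3 q6 [-0.02  0.2   2.05 -0.    0.88  0.19] pos [463.1  -6.6 172.9]
```

View pics/w8.png

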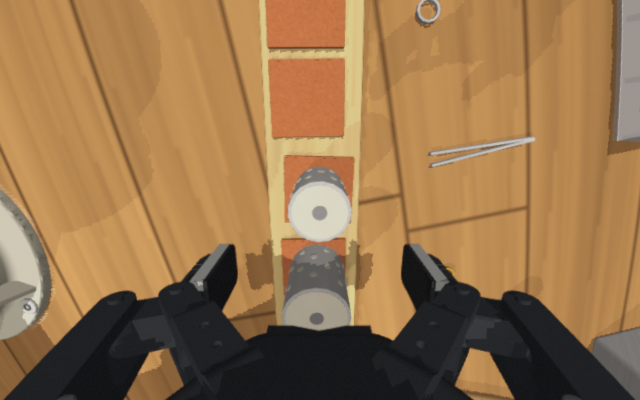

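C stands on tile 3 with its top at (320,213). Tile 2's corners are (268,58), (345,58), (344,136), (271,137). I'll check this and then fetch B.

```bash
python3 - <<'E'
from h import *
s=dict(np.load("w8.npz"))
print("C",onz("wrist",[(320,213)],88,s)); print("D",onz("wrist",[(317,319)],100,s))
print("T2",onz("wrist",[(268,58),(345,58),(344,136),(271,137)],18,s).mean(0))
w=onz("wrist",[(284,155),(354,157)],18,s).mean(0)[:2];a=np.radians(-101.8);print("T3",w+35*np.array([np.cos(a),np.sin(a)]))
E
python3 -m inch '[[1,30,25,0,0,0,0],[1,40,25,0,0,0,0],[1,40,25,5,0,0,0],[1,40,25,5,0,0,0],[1,40,25,10,0,0,0],[1,30,20,5,0,0,0],[1,0,0,0,0,0,0]]'; python3 - <<'E'
from h import *
plan(661,192.5,42,-11.3)
E
```

```text
C [[464.24477666  -5.86867049  88.        ]]
D [[443.79707062 -92.45035777 100.        ]]
T2 [470.98810959  84.0509254   18.        ]
T3 [463.98182639  -5.33198016]
clock: 14.7
eef_pos: [650.0, 185.5, 134.3]
tcp_rot: [-3.136, 0.007, 1.365]
contact_force: [0.8, 0.4, -0.8]
opening: 0.999
shift [ 9.7  9.8 92.2] jaw now -11.8 tool-z turn -0.5 q6 [ 0.28  0.55  1.6  -0.    0.99  0.49] pos [650.  185.5 134.3]
```

```bash
python3 -m inch '[[1,9,9,5,0,0,0],[1,0,0,25,0,0,0],[1,0,0,15,0,0,0],[1,0,0,0,0,0,0]]'; python3 - <<'E'
from h import *
plan(661,192.5,42,-11.3)
im=viewer.grab_frame("wrist");cv2.imwrite("pics/w9.png",im[:,:,::-1])
E
```

```text
clock: 15.1
eef_pos: [656.5, 191.2, 81.3]
tcp_rot: [-3.128, 0.011, 1.366]
contact_force: [0.4, -0.5, -0.9]
opening: 1.003
shift [ 2.6  4.6 39.3] jaw now -11.7 tool-z turn -0.4 q6 [ 0.28  0.63  1.6  -0.    0.92  0.49] pos [656.5 191.2  81.3]
```

View pics/w9.png

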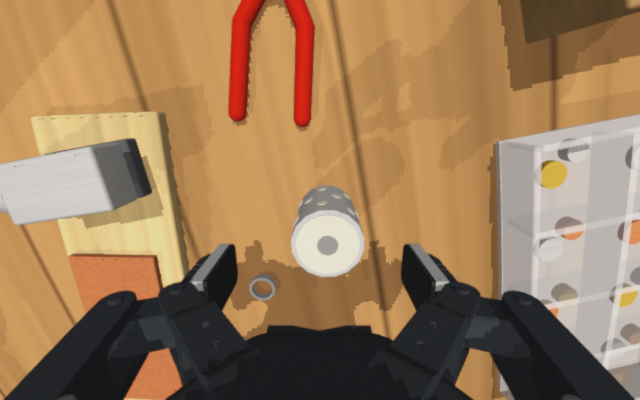

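```bash
python3 -m inch '[[1,2,4,15,-0.8,0.6,0],[1,0,0,15,0,0,0],[1,0,0,5,0,0,0],[1,0,0,0,0,0,0]]'; python3 - <<'E'
from h import *
plan(661,192.5,42,-11.3)
im=viewer.grab_frame("wrist");cv2.imwrite("pics/w10.png",im[:,:,::-1])
E
```

```text
clock: 15.55
eef_pos: [661.2, 191.1, 48.2]
tcp_rot: [3.139, 0.0, 1.365]
contact_force: [-0.2, -0.4, 0.0]
opening: 1.002
shift [ 1.3 -0.5  6.2] jaw now -11.8 tool-z turn -0.5 q6 [ 0.28  0.67  1.62 -0.    0.85  0.49] pos [661.2 191.1  48.2]
```

View pics/w10.png

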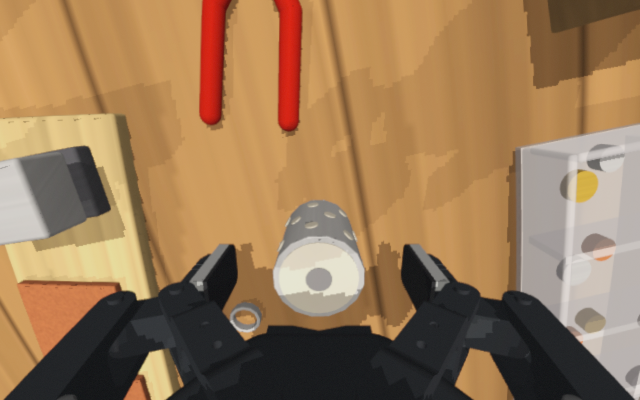

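B is centred at (319,279). The finger ring at (245,316) stays below the tips. Closing.

```bash
python3 -m inch '[[1,1,0,6,0,0,0],[1,0,0,0,0,0,0],[0,0,0,0,0,0,0],[0,0,0,0,0,0,0],[0,0,0,0,0,0,0],[0,0,0,0,0,0,0],[0,0,0,0,0,0,0],[0,0,0,0,0,0,0]]';python3 -m inch '[[0,0,0,0,0,0,0],[0,0,0,0,0,0,0]]'
```

```text
clock: 16.4
eef_pos: [662.9, 192.8, 44.6]
tcp_rot: [3.136, -0.002, 1.365]
contact_force: [-0.1, 0.1, 0.0]
opening: 0.478
clock: 16.6
eef_pos: [662.9, 192.8, 44.6]
tcp_rot: [3.136, -0.002, 1.365]
contact_force: [0.1, -0.6, -0.3]
opening: 0.478
```

```bash
python3 -m inch '[[0,0,0,-10,0,0,0],[0,0,0,-20,0,0,0],[0,0,0,-30,0,0,0],[0,-20,-35,-10,0,0,0],[0,-25,-40,0,0,0,0],[0,-30,-35,0,0,0,0],[0,-25,-35,0,0,0,0],[0,0,0,0,0,0,0]]'; python3 - <<'E'
from h import *
plan(470.3,83,90,-11.3)
s=r.sense(); print(s["tcp_rot"],s["contact_force"],s["opening"])
E
```

```text
clock: 17.4
eef_pos: [493.7, 122.4, 118.2]
tcp_rot: [3.137, -0.001, 1.366]
contact_force: [0.8, 1.0, -2.4]
opening: 0.478
shift [-43.4 -15.   28.1] jaw now -11.7 tool-z turn -0.4 q6 [ 0.24  0.35  2.   -0.    0.79  0.45] pos [493.7 122.4 118.2]
[ 3.13666332e+00 -1.29367534e-03  1.36586197e+00] [ 0.78954225  1.03941992 -2.38375199] 0.47796185117503237
```

```bash
python3 -m inch '[[0,-30,-10,0,0,0,0],[0,-12,-4,10,0,0,0],[0,0,0,15,0,0,0],[0,0,0,0,0,0,0]]'; python3 - <<'E'
from h import *
plan(470.3,83,62.6,-11.3)
s=r.sense(); print(s["tcp_rot"],s["contact_force"],s["opening"])
im=viewer.grab_frame("wrist");cv2.imwrite("pics/w11.png",im[:,:,::-1])
E
```

```text
clock: 17.8
eef_pos: [471.6, 82.9, 95.8]
tcp_rot: [3.132, -0.003, 1.366]
contact_force: [-1.0, 0.7, -2.0]
opening: 0.476
shift [-0.3 -1.6 33.2] jaw now -11.7 tool-z turn -0.4 q6 [ 0.17  0.35  2.07 -0.    0.71  0.38] pos [471.6  82.9  95.8]
[ 3.13216021 -0.00314172  1.36584882] [-0.96713809  0.71628199 -2.03641577] 0.47580209365092185
```

View pics/w11.png

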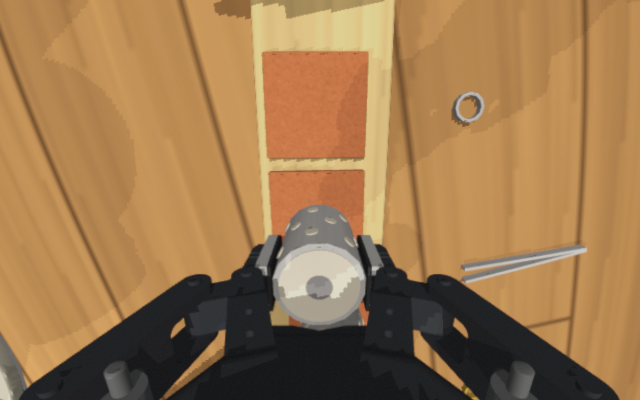

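```bash
python3 - <<'E'
from h import *
s=r.sense()
print("T1",onz("wrist",[(263,52),(368,52),(365,158),(267,159)],18,s).mean(0))
w=onz("wrist",[(270,171),(364,170)],18,s).mean(0)[:2];a=np.radians(-101);print("T2",w+35*np.array([np.cos(a),np.sin(a)]))
print("B",onz("wrist",[(319,287)],95.8-44.6+58,s))
E
python3 -m inch '[[0,0,-1.5,12,0,0,0],[0,0,0,12,0,0,0],[0,0,0,0,0,0,0]]'
```

```text
T1 [486.93509451 161.40148861  18.        ]
T2 [472.10025085  84.10294239]
B [[471.66035106  82.44042453 109.2       ]]
clock: 18.15
eef_pos: [473.2, 84.4, 72.4]
tcp_rot: [3.128, -0.005, 1.367]
contact_force: [-0.6, 0.7, -2.7]
opening: 0.477
```

```bash
python3 -m inch '[[0,-0.7,-2,4,0.4,0,0],[0,0,-0.5,2,0,0,0]]';python3 -m inch '[[0,0,0,2,0,0,0]]';python3 -m inch '[[0,0,0,1,0,0,0]]'
```

```text
clock: 18.35
eef_pos: [470.7, 84.6, 65.7]
tcp_rot: [3.136, -0.005, 1.367]
contact_force: [0.1, 0.5, -1.8]
opening: 0.474
clock: 18.45
eef_pos: [470.7, 84.6, 63.6]
tcp_rot: [3.136, -0.005, 1.367]
contact_force: [-0.1, 0.0, -2.0]
opening: 0.478
clock: 18.55
eef_pos: [470.7, 84.7, 62.5]
tcp_rot: [3.136, -0.005, 1.367]
contact_force: [-3.4, 2.9, 13.9]
opening: 0.477
```

Contact made; releasing B.

```bash
python3 -m inch '[[0,0,0,0,0,0,0],[0.55,0,0,0,0,0,0],[0.7,0,0,0,0,0,0],[1,0,0,0,0,0,0],[1,0,0,0,0,0,0]]';  python3 -m inch '[[1,0,0,-20,0,0,0],[1,0,0,-40,0,0,0],[1,0,0,-45,0,0,0],[1,0,0,0,0,0,0]]'; python3 - <<'E'
from h import *
plan(664,-208.7,150,-11.3)
s=r.sense()
im=viewer.grab_frame("wrist");cv2.imwrite("pics/w12.png",im[:,:,::-1])
np.savez("w12.npz",**s)
E
```

```text
clock: 19.05
eef_pos: [471.7, 84.9, 63.4]
tcp_rot: [3.134, -0.006, 1.367]
contact_force: [-0.6, 0.1, 0.4]
opening: 0.99
clock: 19.45
eef_pos: [470.2, 84.3, 171.0]
tcp_rot: [3.137, -0.004, 1.367]
contact_force: [-0.3, -0.1, -0.7]
opening: 0.998
shift [-247.9  248.8   21.2] jaw now -11.7 tool-z turn -0.4 q6 [0.17 0.23 2.02 0.   0.89 0.37] pos [470.2  84.3 171. ]
```

View pics/w12.png

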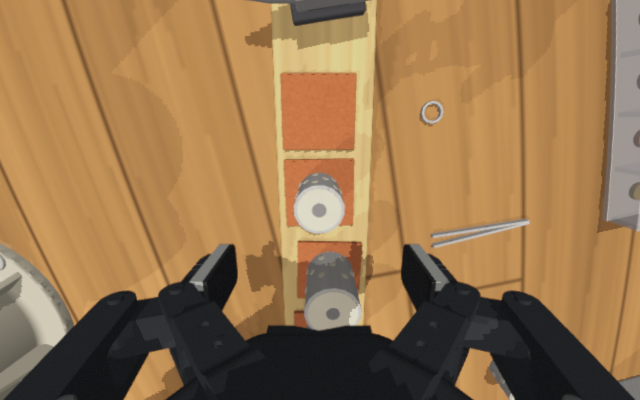

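B stands on tile 2 with its top at (320,210). On to A, passing above everything.

```bash
python3 -m inch '[[1,-20,35,0,0,0,0],[1,-30,35,0,0,0,0],[1,-35,35,0,0,0,0],[1,-35,35,0,0,0,0],[1,-35,35,5,0,0,0],[1,-35,35,5,0,0,0],[1,-30,25,5,0,0,0],[1,0,0,0,0,0,0]]'; python3 - <<'E'
from h import *
plan(664,-208.7,36,-11.3)
E
```

```text
clock: 20.3
eef_pos: [655.9, -185.6, 144.1]
tcp_rot: [-3.136, -0.003, 1.371]
contact_force: [-0.2, -0.1, -0.1]
opening: 0.999
shift [-21.4  13.1 108. ] jaw now -11.4 tool-z turn -0.1 q6 [-0.28  0.55  1.58  0.    1.01 -0.08] pos [ 655.9 -185.6  144.1]
```

```bash
python3 -m inch '[[1,-20,12,0,-0.3,0,0],[1,0,0,20,0,0,0],[1,0,0,30,0,0,0],[1,0,0,15,0,0,0],[1,0,0,0,0,0,0]]'; python3 - <<'E'
from h import *
plan(664,-208.7,36,-11.3)
s=r.sense();print(s["tcp_rot"])
im=viewer.grab_frame("wrist");cv2.imwrite("pics/w13.png",im[:,:,::-1])
E
```

```text
clock: 20.8
eef_pos: [660.2, -207.0, 70.6]
tcp_rot: [-3.134, -0.005, 1.369]
contact_force: [0.1, 0.8, 0.3]
opening: 0.998
shift [-1.1  4.3 34.6] jaw now -11.6 tool-z turn -0.3 q6 [-0.31  0.65  1.59  0.01  0.91 -0.11] pos [ 660.2 -207.    70.6]
[-3.13356022 -0.00493123  1.36898168]
```

View pics/w13.png

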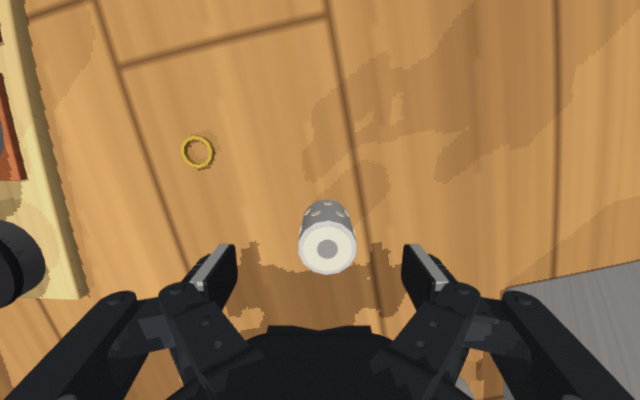

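```bash
python3 -m inch '[[1,-1,4,12,-0.4,-0.2,0],[1,0,0,12,0,0,0],[1,0,0,8,0,0,0],[1,0,0,0,0,0,0]]'; python3 - <<'E'
from h import *
plan(664,-208.7,36,-11.3)
s=r.sense();print(s["tcp_rot"])
im=viewer.grab_frame("wrist");cv2.imwrite("pics/w14.png",im[:,:,::-1])
print(onz("wrist",[(319,265)],46,s))
E
```

```text
clock: 21.25
eef_pos: [666.2, -208.3, 39.8]
tcp_rot: [3.138, -0.001, 1.37]
contact_force: [0.2, 0.3, 0.3]
opening: 0.999
shift [-0.9 -2.1  3.8] jaw now -11.5 tool-z turn -0.2 q6 [-0.31  0.69  1.6   0.    0.85 -0.11] pos [ 666.2 -208.3   39.8]
[ 3.13754129e+00 -7.41259823e-04  1.37030803e+00]
[[ 667.14318988 -201.69405034   46.        ]]
```

View pics/w14.png

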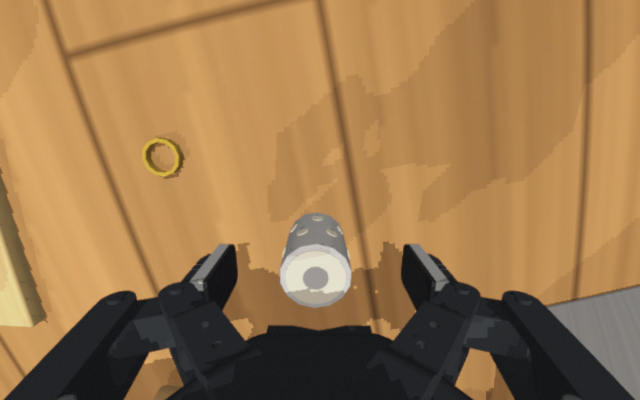

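A is at (316,278), within 2 mm of centre. Closing.

```bash
python3 -m inch '[[1,-0.7,-2,4,0,0,0],[1,0,0,0,0,0,0],[0,0,0,0,0,0,0],[0,0,0,0,0,0,0],[0,0,0,0,0,0,0],[0,0,0,0,0,0,0],[0,0,0,0,0,0,0],[0,0,0,0,0,0,0]]';python3 -m inch '[[0,0,0,0,0,0,0],[0,0,0,0,0,0,0]]'
```

```text
clock: 22.1
eef_pos: [665.5, -209.2, 38.3]
tcp_rot: [3.134, -0.0, 1.37]
contact_force: [-0.9, 0.6, -0.8]
opening: 0.377
clock: 22.3
eef_pos: [665.4, -209.2, 38.1]
tcp_rot: [3.134, -0.0, 1.37]
contact_force: [-0.0, -0.2, 0.0]
opening: 0.38
```

```bash
python3 -m inch '[[0,0,0,-10,0,0,0],[0,0,0,-20,0,0,0],[0,0,0,-35,0,0,0],[0,0,0,-30,0,0,0],[0,35,0,-20,0,0,0],[0,45,0,0,0,0,0],[0,45,0,0,0,0,0],[0,45,0,0,0,0,0]]'; python3 - <<'E'
from h import *
plan(486.3,160.2,150,-11.3)
s=r.sense(); print(s["tcp_rot"],s["contact_force"],s["opening"])
E
```

```text
clock: 23.1
eef_pos: [699.1, -44.0, 162.9]
tcp_rot: [3.131, -0.0, 1.362]
contact_force: [1.8, -0.3, -1.3]
opening: 0.38
shift [ 155.5 -250.7   10.4] jaw now -12.0 tool-z turn -0.7 q6 [-0.06  0.55  1.54 -0.    1.04  0.15] pos [699.1 -44.  162.9]
[ 3.13134256e+00 -1.34309164e-04  1.36150081e+00] [ 1.82230659 -0.26112297 -1.28085462] 0.38010132261859186
```

```bash
python3 -m inch '[[0,35,-25,0,0,0,0],[0,35,-35,0,0,0,0],[0,30,-38,0,0,0,0],[0,25,-40,0,0,0,0],[0,15,-40,0,0,0,0],[0,10,-40,0,0,0,0],[0,0,-25,0,0,0,0],[0,0,0,0,0,0,0]]'; python3 - <<'E'
from h import *
plan(486.3,160.2,90,-11.3)
s=r.sense(); print(s["tcp_rot"],s["contact_force"],s["opening"])
E
```

```text
clock: 23.9
eef_pos: [486.2, 166.2, 165.2]
tcp_rot: [3.123, -0.004, 1.368]
contact_force: [1.2, -0.5, -1.7]
opening: 0.381
shift [-6.2 -0.1 75.2] jaw now -11.7 tool-z turn -0.4 q6 [ 0.33  0.28  1.96 -0.01  0.88  0.54] pos [486.2 166.2 165.2]
[ 3.12335698 -0.00447483  1.36751514] [ 1.16640163 -0.50203946 -1.66959954] 0.3805066901911296
```

```bash
python3 -m inch '[[0,-6,0,10,0.6,0.2,0],[0,0,0,25,0,0,0],[0,0,0,30,0,0,0],[0,0,0,10,0,0,0],[0,0,0,0,0,0,0]]'; python3 - <<'E'
from h import *
plan(486.3,160.2,56.1,-11.3)
s=r.sense(); print(s["tcp_rot"],s["contact_force"],s["opening"])
im=viewer.grab_frame("wrist");cv2.imwrite("pics/w15.png",im[:,:,::-1])
E
```

```text
clock: 24.4
eef_pos: [491.1, 159.2, 89.5]
tcp_rot: [3.129, -0.012, 1.367]
contact_force: [0.6, -0.2, -0.9]
opening: 0.384
shift [-0.4 -5.4 33.3] jaw now -11.7 tool-z turn -0.4 q6 [0.31 0.4  2.   0.01 0.72 0.51] pos [491.1 159.2  89.5]
[ 3.12879509 -0.01186074  1.36705742] [ 0.61608881 -0.22619124 -0.89830318] 0.38396501807453626
```

View pics/w15.png

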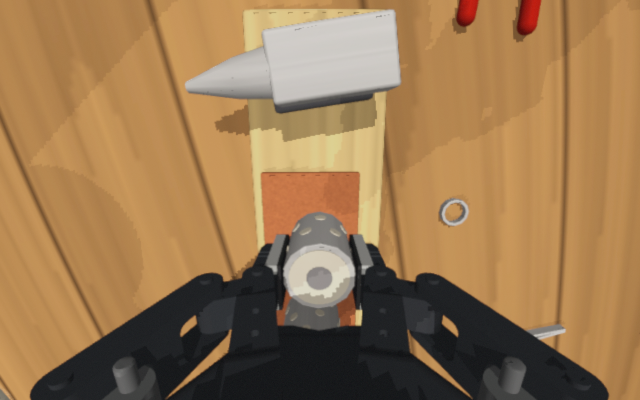

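A is over tile 1, whose near edge runs (261,172)–(359,172). It needs −5 in tool y and a small tilt correction.

```bash
python3 -m inch '[[0,0,-5,10,0.3,-0.7,0],[0,0,-1,10,0,0,0],[0,0,0,0,0,0,0]]'; python3 - <<'E'
from h import *
plan(486.3,160.2,56.1,-11.3)
s=r.sense(); print(s["tcp_rot"],s["contact_force"],s["opening"])
E
```

```text
clock: 24.75
eef_pos: [487.3, 160.7, 70.5]
tcp_rot: [3.131, -0.0, 1.366]
contact_force: [1.5, 0.3, -0.3]
opening: 0.383
shift [-0.6 -1.  14.4] jaw now -11.7 tool-z turn -0.4 q6 [ 0.32  0.44  2.01 -0.01  0.68  0.53] pos [487.3 160.7  70.5]
[ 3.13108540e+00 -4.89725649e-04  1.36597501e+00] [ 1.49517015  0.2990777  -0.33409546] 0.38282753805100606
```

```bash
python3 -m inch '[[0,-0.5,-1.5,5,0,0,0],[0,0,-0.5,5,0,0,0]]';python3 -m inch '[[0,0,0,2,0,0,0]]';python3 -m inch '[[0,0,0,1.5,0,0,0]]'
```

```text
clock: 24.95
eef_pos: [485.9, 161.0, 60.8]
tcp_rot: [3.13, -0.001, 1.366]
contact_force: [0.2, -0.1, -0.7]
opening: 0.384
clock: 25.05
eef_pos: [485.7, 161.0, 58.4]
tcp_rot: [3.13, -0.001, 1.367]
contact_force: [0.7, -0.2, -0.6]
opening: 0.378
clock: 25.15
eef_pos: [485.7, 161.0, 56.8]
tcp_rot: [3.13, -0.001, 1.367]
contact_force: [-0.6, 0.2, -0.8]
opening: 0.381
```

```bash
python3 -m inch '[[0,0,0,0.7,0,0,0]]';python3 -m inch '[[0,0,0,0.5,0,0,0]]'
```

```text
clock: 25.25
eef_pos: [485.7, 161.1, 56.0]
tcp_rot: [3.13, -0.001, 1.367]
contact_force: [-2.5, -1.0, 10.3]
opening: 0.38
clock: 25.35
eef_pos: [485.8, 161.1, 56.0]
tcp_rot: [3.13, -0.001, 1.367]
contact_force: [-3.4, -1.4, 12.7]
opening: 0.383
```

```bash
python3 -m inch '[[0,0,0,0,0,0,0],[0.45,0,0,0,0,0,0],[0.6,0,0,0,0,0,0],[0.8,0,0,0,0,0,0],[1,0,0,0,0,0,0],[1,0,0,0,0,0,0]]';  python3 -m inch '[[1,0,0,-20,0,0,0],[1,0,0,-40,0,0,0],[1,0,0,-45,0,0,0],[1,0,0,-40,0,0,0],[1,0,0,-10,0,0,0],[1,0,0,0,0,0,0]]'; python3 -m inch '[[1,30,0,0,0,0,0],[1,45,0,0,0,0,0],[1,45,0,0,0,0,0],[1,45,0,0,0,0,0],[1,45,0,0,0,0,0],[1,45,0,0,0,0,0],[1,0,0,0,0,0,0],[1,0,0,0,0,0,0]]'; python3 - <<'E'
from h import *
im=viewer.grab_frame("top");cv2.imwrite("pics/tf.png",im[:,:,::-1])
cv2.imwrite("pics/tfc.png",cv2.resize(im[195:295,200:420,::-1],None,fx=3.6,fy=3.6,interpolation=cv2.INTER_CUBIC))
im=viewer.grab_frame("scene");cv2.imwrite("pics/sf.png",im[:,:,::-1])
E
```

```text
clock: 25.95
eef_pos: [486.6, 161.3, 56.7]
tcp_rot: [3.128, -0.002, 1.367]
contact_force: [0.8, 0.2, -0.3]
opening: 1.0
clock: 26.55
eef_pos: [483.4, 161.0, 216.0]
tcp_rot: [3.131, -0.0, 1.367]
contact_force: [0.7, 0.2, 0.2]
opening: 1.003
clock: 27.35
eef_pos: [532.4, 417.1, 199.7]
tcp_rot: [-3.141, 0.011, 1.364]
contact_force: [-0.6, -0.5, -0.5]
opening: 0.998
```

View pics/tfc.png

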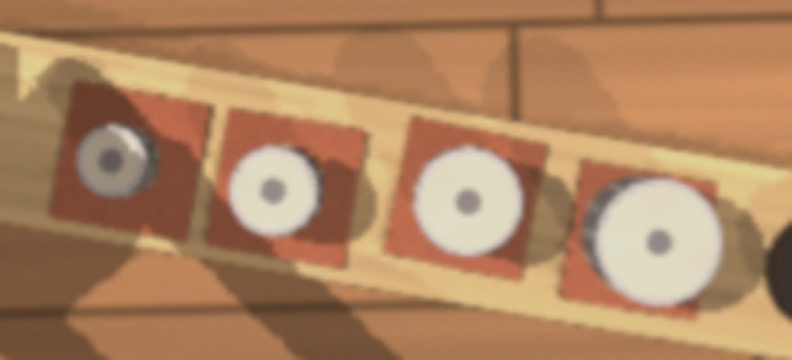

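View pics/sf.png

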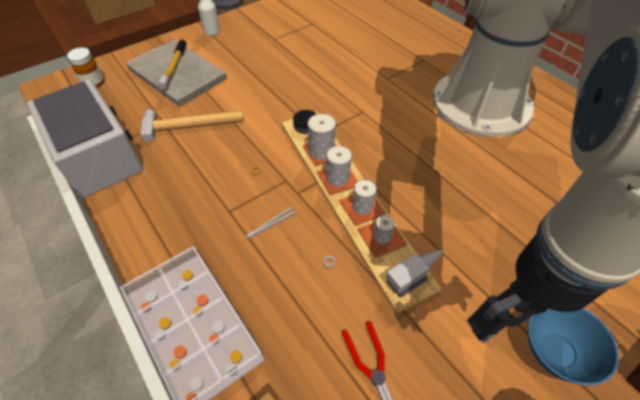

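All four stand upright, with tops in the crop at A (111,160), B (273,190), C (468,202) and D (660,242). I'll compute the offsets from the tile centres.

```bash
python3 - <<'E'
from h import *
t=dict(A=(484.7,157.8),B=(469.2,80.6),C=(462.3,-8.6),D=(439.3,-93))
for n,c,z in (("A",(111,160),64),("B",(273,190),76),("C",(468,202),88),("D",(660,242),100)):
    w=onz("top",(np.array(c)+.5)/3.6-.5+[200,195],z)[0]
    print(n,w.round(1),(w[:2]-t[n]).round(1))
s=r.sense();print(s["qvel"].round(3),s["contact_force"].round(1))
E
```

```text
A [485.  160.3  64. ] [0.3 2.5]
B [469.4  82.8  76. ] [0.2 2.2]
C [462.1  -7.6  88. ] [-0.2  1. ]
D [442.2 -93.9 100. ] [ 2.9 -0.9]
[-0.016 -0.025  0.004 -0.006  0.009  0.   ] [0.9 0.1 0.4]
```

All are within about 3 mm, so I'm handing in.

```bash
python3 -m inch '[[1,0,0,0,0,0,0],[1,0,0,0,0,0,0]]'; python3 -c "
from rig import order
print(order.sign_off())"
```

```text
clock: 27.65
eef_pos: [532.2, 413.9, 199.6]
tcp_rot: [-3.141, 0.012, 1.361]
contact_force: [-0.1, -0.5, -0.4]
opening: 1.002
the job is handed in; nothing more can be done
None
```

All four flasks are on their tiles in size order: 34 mm next to the anvil, then 42, 50 and 58 mm. I handed the job in at about 28 s of the 101 s allowed; sign-off gives no verdict.

- **Last checks:** In the final top and scene pictures all four stand upright. By the top camera, each axis is within about 3 mm of its tile's centre (limit 12 mm). The gripper is open, retracted and touching nothing.
- **Anomaly:** While seating the 58 mm flask, one 3 mm downward push briefly took the wrist force to about 93 N, under the 120 N limit. I used smaller steps for the other three, and contact stayed below 15 N.
- **Disagreement:** The wrist and top cameras differed by up to about 5 mm on some positions, so I aimed between the two.

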